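Set out the counter display in order of height

TASK

Set out the counter display: stand the cocoa tin, the small white ribboned gift box, the ribbon spool and the round chocolate in the row of four gold card rounds, one centred on each round, in order of height with the tallest next to the bell and the lowest at the far end by the stack of cards. Each stands upright or flat as it does now; leave the bell and the card stack where they are.

Things in the scene. Friction and masses are not known exactly. Their poses are not given: they have to be found in the camera images.
- cocoa_tin: round cocoa tin, green-blue body with a gold lid, 60 mm across, 64 mm tall, about 0.14 kg; loose, standing upright on the worktop. It and the other three to set out start beyond the row, up to 0.63 m ahead; a white rail crosses 0.735 m ahead, 0.18 to 0.23 m up. Grasp round its sides. Origin at the centre of its underside, z up along its height.
- gift_box: small closed white gift box with gold ribbon printed flat on it, 55 x 55 mm (its sides face its own x and y axes), 43 mm tall, about 0.06 kg; loose, standing on the worktop at any turn. Origin at the centre of its underside, z up along its height.
- ribbon_spool: spool of gold ribbon lying flat, pale flanges 62 mm across at its top and bottom (each 2 mm thick; between them 55 mm), 24 mm tall, about 0.06 kg; loose on the worktop; grasp across the flanges. Origin at the centre of its underside, z up along its height.
- choc_disc: single round dark brown chocolate with a small green sprinkle on top, 25 mm across, 14 mm tall, about 0.011 kg; loose, lying flat on the worktop; grasp across its sides. Origin at the centre of its underside, z up along its height.
- round_a: round gold card, one of four identical ones that lie 85 mm apart (centre to centre) in one straight row on a dark slate board; 70 mm across, 3 mm thick. The origin is the centre of its underside, 8 mm above the worktop, so its top, where a thing is to stand, is 11 mm above the worktop. Fixed. The letter in its name says nothing of its place in the row, which changes from start to start.
- round_b: round gold card, one of four identical ones that lie 85 mm apart (centre to centre) in one straight row on a dark slate board; 70 mm across, 3 mm thick. The origin is the centre of its underside, 8 mm above the worktop, so its top, where a thing is to stand, is 11 mm above the worktop. Fixed. The letter in its name says nothing of its place in the row, which changes from start to start.
- round_c: round gold card, one of four identical ones that lie 85 mm apart (centre to centre) in one straight row on a dark slate board; 70 mm across, 3 mm thick. The origin is the centre of its underside, 8 mm above the worktop, so its top, where a thing is to stand, is 11 mm above the worktop. Fixed. The letter in its name says nothing of its place in the row, which changes from start to start.
- round_d: round gold card, one of four identical ones that lie 85 mm apart (centre to centre) in one straight row on a dark slate board; 70 mm across, 3 mm thick. The origin is the centre of its underside, 8 mm above the worktop, so its top, where a thing is to stand, is 11 mm above the worktop. Fixed. The letter in its name says nothing of its place in the row, which changes from start to start.
- bell: chromed counter bell on a black foot, 82 mm across, 56 mm tall; loose, stands on the worktop in line with the row, just past one end of it, 90 mm from the centre of the nearest card round; which end changes. Not to be moved. Origin at the centre of its underside.
- card_stack: banded stack of blank white cards, 38 x 58 mm (its x and y), 22 mm tall; loose, lies on the worktop in line with the row past the end farthest from the bell, 90 mm from the nearest round's centre. Not to be moved. Origin at the centre of its underside.
There are look-alikes about, which are no part of the job. What is shaped like the ribbon_spool but green is not meant.

How it is judged:
By the outcome, as a careful person would: the job done as asked, in the order asked, and still so for the second after the job is handed in, with the robot touching nothing.
It also fails if it takes over 93 s, if anything falls off the work surface, if the arm or the gripper's body presses on something with over 40 N, if the wrist force passes 120 N, or if a joint passes its speed limit or range.

ROBOT

A 6-joint arm with a two-finger parallel gripper is mounted at the origin on a cart in front of the work surface, level with it; the furniture and walls round the work are solid. World frame = base frame: x ahead of the robot, y to its left, z up, the work surface at z = 0. Lengths are in m, angles in degrees, forces in N, time in s.
With the tool pointing down it reaches from about 0.35 to 0.925 m from the base axis. Payload 6.4 kg.
Tool frame: the origin (TCP) lies on the centre line of the jaws, within the pads' length; the fingertips stand 17 mm ahead of it and the grasp point (between the pads) lies 2 mm behind it; z points along the fingers, y is the line along which they close (so a half turn about z gives the same grasp; the last joint's range is limited). The gripper opens to 85 mm and grips with 20 to 120 N. Pads are 22 mm wide; open, the fingers measure 114 mm over their backs; the gripper's body (76 mm by 85 mm) begins 54 mm behind the grasp point. The pads swing forward as they close: fully open they stand 13 mm farther back than shut.
Start: joints at [57.748, 14.043, 89.255, -0, 76.702, -9.975], TCP at [0.246, 0.601, 0.248] pointing down, gripper open.
Joint ranges: [-179.41, 179.41], [-58.25, 129.5], [7.25, 145.43], [-54.29, 234.29], [11.92, 165.04], [-157.13, 157.13]. Speed limits (degrees/s): [147.25, 147.25, 180, 180, 180, 180].

INTERFACE

Orientations are given as a 3x3 rotation matrix whose columns are the frame's x, y, z axes.
In Python, from workcell import arm gives the robot as it stands.
- The arm moves only by the tool arm_command, never from a script. Its argument "rows" is a list that holds one entry, the list of rows, each a list of 7 numbers: the shift along the tool's x, y, z in units of 0.1 m (1.0 is 0.1 m), then the turn, a rotation vector about the tool's x, y, z in units of 90 degrees (1.0 is 90 degrees), then the opening, from 0 (shut) to 1 (fully open). In form: [[[dx, dy, dz, rx, ry, rz, jaw], ...]]. A call has exactly 5 rows; each row shifts and turns the commanded pose from where the row before left it, along the tool's axes as they then stand; what a row does not reach is not made up. A row lasts 1/8 s, in which the tool goes at most 62.5 mm and 10.7 degrees, less where a joint would pass 70% of its speed; a pose out of reach is approached as far as the arm can. A call with a number of a shift or a turn outside -1 to 1 is refused whole. A call with a gripper value outside its range is refused whole. The fingers move at their own pace and stop on an object; the grip force is fixed at half the most. Time passes only in rows, so rows that do not move let the fingers close, or fill a call up. It gives the time, the measured TCP pose, the force, the opening and the grip force at its end, in the units of the state.
- arm.sense(): the state, without advancing time (a new reading comes with each control period).
- arm.capture(name): name is "scene" or "top" or "wrist"; returns a dict with "image" (480x640x3 uint8, red, green, blue), "camera_matrix" (3x3 intrinsics, pixels), "R" (3x3) and "t" (3): a world point X has camera coordinates R X + t; the wrist camera has in their place "mount" (4x4, takes a point from camera to tool coordinates, whose origin is the TCP and whose axes are the flange's). Camera axes: x right, y down, z forward; pixel columns grow to the right and rows downward; lengths in m; the calibration is good to about 2 mm. A picture is of the moment at which its call begins: read the wrist's pose just before it. There is no depth.
- arm.finish_job(): hands the job in; it is judged then, once.
The state is a dict: "t": time; "joint_positions": joint angles; "joint_velocities": joint speeds; "joint_torque": joint torques, N m; "position": TCP position; "ee_rot": TCP orientation; "force": force on the tool from outside, world axes, zero at the start; "moment": the same for the moment, N m; "gripper_width": finger opening in m; "gripper_force": force on a finger pad.
Only numpy, scipy, OpenCV 4.12 (cv2) and the standard library are available. Lean on these libraries where they do the work, as an engineer would, in place of code of your own. Each camera call takes 0.05 s, during which the arm holds its last target. There are 200 camera calls.

## Working session

There is one attempt and no reset: what is moved stays moved. The work goes in short steps, Python scripts to look and compute and a tool call to move; the robot and the scene stay as the last step left them, time stands still between calls to the robot, and variables do not carry over. Pictures are saved under pics/ and viewed, at most 14 in all, crops included, and the job is handed in when it is done.

Besides the shell and the picture viewer there is one more tool, called after "Call:" by a JSON object that holds its "api" and its "payload", one argument or row to a line. arm_command: Moves the arm, as the interface text tells. Shifts and turns lie within -1 to 1; 1 stands for 0.1 m of shift or 90 degrees of turn. Its arguments: {"type":"object","properties":{"rows":{"type":"array","items":{"type":"array","items":{"type":"array","items":{"type":"number","minimum":-1,"maximum":1}}}}},"required":["rows"]}

```bash
mkdir -p pics; cat > h.py <<'E'
import numpy as np, cv2
from workcell import arm
def cap(n):
    s=arm.sense(); c=arm.capture(n)
    K=np.array(c["camera_matrix"])
    if n=="wrist":
        M=np.array(c["mount"]); R=np.array(s["ee_rot"]); 
        Rc=R@M[:3,:3]; o=R@M[:3,3]+np.array(s["position"])
    else:
        Rw=np.array(c["R"]); Rc=Rw.T; o=-Rw.T@np.array(c["t"])
    return np.array(c["image"]),K,Rc,o
def ray(px,K,Rc,o,z):
    d=Rc@np.linalg.inv(K)@np.array([px[0],px[1],1.]); return o+d*(z-o[2])/d[2]
def proj(X,K,Rc,o):
    p=K@(Rc.T@(np.array(X)-o)); return p[:2]/p[2]
def save(im,n): cv2.imwrite("pics/"+n,cv2.cvtColor(im,cv2.COLOR_RGB2BGR))
E
python3 - <<'E'
from h import *
for n in("scene","top","wrist"):
    im,K,Rc,o=cap(n); save(im,n+"1.png"); print(n,o.round(3),Rc.round(2).tolist(),K.round(0).tolist())
    np.savez(n+"1.npz",im=im,K=K,Rc=Rc,o=o)
s=arm.sense(); print(s["position"],s["ee_rot"],s["t"],s["gripper_width"],s["force"])
E
```

```text
scene [-0.099 -0.676  0.855] [[0.72, -0.45, 0.53], [-0.7, -0.47, 0.54], [0.0, -0.76, -0.65]] [[517.0, 0.0, 334.0], [0.0, 517.0, 235.0], [0.0, 0.0, 1.0]]
top [0.427 0.009 1.028] [[-0.02, -0.99, 0.12], [-1.0, 0.02, 0.0], [-0.0, -0.12, -0.99]] [[484.0, 0.0, 309.0], [0.0, 484.0, 239.0], [0.0, 0.0, 1.0]]
wrist [0.173 0.631 0.374] [[0.38, 0.88, 0.28], [0.93, -0.36, -0.12], [-0.0, 0.31, -0.95]] [[408.0, 0.0, 324.0], [0.0, 408.0, 240.0], [0.0, 0.0, 1.0]]
[0.24616868 0.60113821 0.24740818] [[-9.25371851e-01  3.79059717e-01 -8.17769544e-04]
 [ 3.79060503e-01  9.25370998e-01 -1.28511645e-03]
 [ 2.69604340e-04 -1.49919472e-03 -9.99998840e-01]] 0.15 0.08549935698314036 [-0.34821315 -0.87167343 -0.25519534]
```

View pics/top1.png

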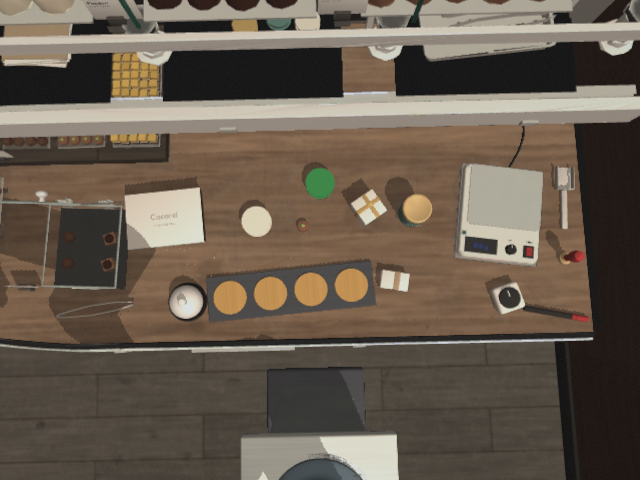

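View pics/scene1.png

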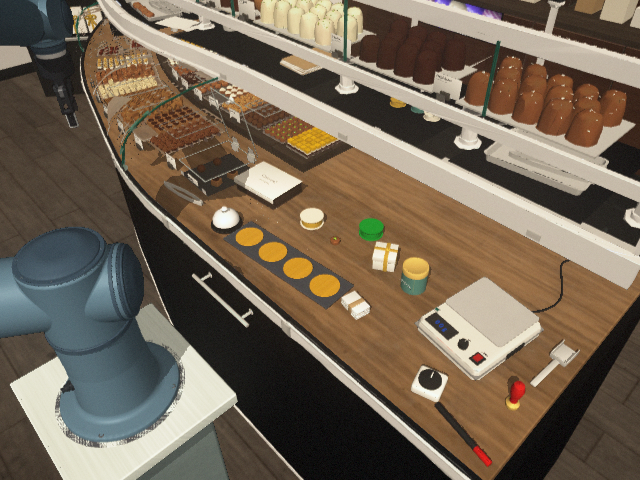

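The top view shows the bell at (186,301) and the rounds at (230,297), (270,293), (311,289) and (351,285). The card stack is at (395,280). The two spool shapes are a pale/gold one at (256,221) and a green one at (320,183). The pale one fits the description because the green one is excluded. The chocolate is at (302,225), the box at (369,206) and the tin at (416,210).

```bash
cat > det.py <<'E'
from h import *
def blobs(mask,amin,amax):
    mask=cv2.morphologyEx(mask.astype(np.uint8),cv2.MORPH_OPEN,np.ones((2,2)))
    c,_=cv2.findContours(mask,cv2.RETR_EXTERNAL,cv2.CHAIN_APPROX_NONE)
    out=[]
    for k in c:
        if amin<cv2.contourArea(k)<amax: out.append(k)
    return out
E
python3 - <<'E'
from det import *
d=np.load("top1.npz"); im,K,Rc,o=[d[k] for k in("im","K","Rc","o")]
hsv=cv2.cvtColor(im,cv2.COLOR_RGB2HSV).astype(int); H,S,V=[hsv[...,i] for i in range(3)]
roi=np.zeros(H.shape,bool); roi[165:335,165:450]=1
def ctr(k,z,fill=True):
    pts=np.array([ray(p[0],K,Rc,o,z)[:2] for p in k])
    (c,wh,a)=cv2.minAreaRect((pts*1000).astype(np.float32)); return c,wh,a
for nm,m,z,a0,a1 in [("gold",(H>10)&(H<25)&(S>150)&(V>150),.011,150,2000),("lid",(H>10)&(H<25)&(S>90)&(V>190),.064,150,2000),("white",(S<70)&(V>170),.024,100,2000)]:
    for k in blobs(m&roi,a0,a1):
        px=cv2.minEnclosingCircle(k); mo=cv2.moments(k); 
        cen=(mo['m10']/mo['m00'],mo['m01']/mo['m00'])
        print(nm,np.round(cen,1),"r",round(px[1],1),"z",z,ray(cen,K,Rc,o,z).round(4),ctr(k,z))
for p in [(302,225),(369,206),(256,221),(214,257)]: print(p,hsv[p[1],p[0]])
save(cv2.resize(im[165:325,170:440],None,fx=2.9,fy=2.9,interpolation=cv2.INTER_CUBIC),"crop1.png")
E
```

```text
lid [240.3 298.1] r 13.6 z 0.064 [0.4318 0.1484 0.064 ] ((433.1561279296875, 147.1006622314453), (19.78456687927246, 53.14775848388672), 89.71082305908203)
lid [280.4 294.1] r 14.0 z 0.064 [0.4378 0.069  0.064 ] ((438.1068115234375, 67.85575103759766), (19.816835403442383, 55.110809326171875), 89.12931060791016)
lid [260.7 293.4] r 14.0 z 0.064 [0.44   0.1079 0.064 ] ((439.30126953125, 107.96409606933594), (19.81039810180664, 55.088233947753906), 86.24434661865234)
lid [310.9 290.8] r 15.8 z 0.064 [0.4429 0.0085 0.064 ] ((445.51239013671875, 8.28097915649414), (59.490325927734375, 61.10256576538086), 88.63639068603516)
lid [361.5 285.9] r 13.5 z 0.064 [ 0.4501 -0.0919  0.064 ] ((450.8915710449219, -92.98799896240234), (19.830045700073242, 53.33596420288086), 87.95246887207031)
lid [345.7 286.8] r 15.6 z 0.064 [ 0.4492 -0.0605  0.064 ] ((450.5947570800781, -59.681663513183594), (61.612396240234375, 33.92266082763672), 3.7380435466766357)
lid [415.7 206.8] r 13.8 z 0.064 [ 0.6067 -0.2075  0.064 ] ((603.8607177734375, -207.72850036621094), (45.6658821105957, 56.095359802246094), 67.2079
[... 377 characters left out ...]
2 -0.1524  0.024 ] ((461.2371826171875, -152.4128875732422), (25.650224685668945, 36.350440979003906), 79.46053314208984)
white [368.2 216.7] r 8.2 z 0.024 [ 0.5954 -0.1155  0.024 ] ((595.185791015625, -115.63194274902344), (26.858654022216797, 27.283794403076172), 32.460540771484375)
white [257.3 222.2] r 15.3 z 0.024 [0.5893 0.1175 0.024 ] ((588.8605346679688, 117.2372817993164), (61.1507568359375, 61.62078857421875), 88.62203216552734)
white [183.9 217.9] r 33.2 z 0.024 [0.6022 0.2718 0.024 ] ((603.7495727539062, 273.28485107421875), (116.5515365600586, 80.62642669677734), 4.68636417388916)
(302, 225) [ 38 113 160]
(369, 206) [ 19 126 194]
(256, 221) [ 22  43 219]
(214, 257) [ 17  59 164]
```

View pics/crop1.png

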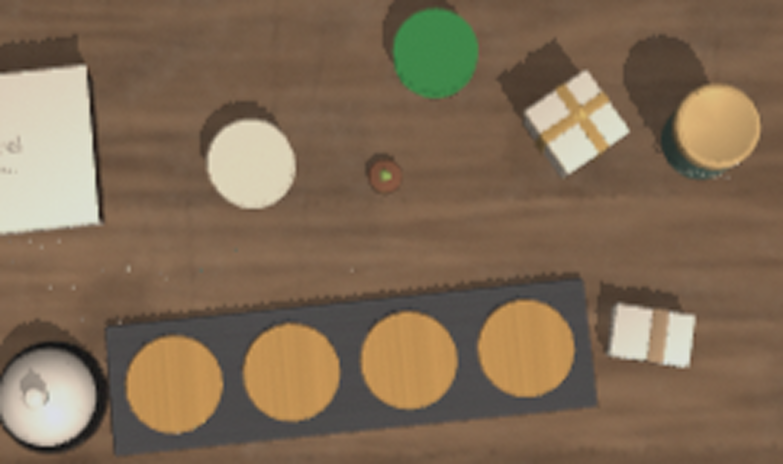

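The crop confirms all four things: the pale spool is at crop (250,163), the chocolate with its green sprinkle at (384,175), the box at (577,122) and the tin at (717,126). I'll move over the work for one precise wrist view.

```bash
cat >> h.py <<'E'
from scipy.spatial.transform import Rotation as Ro
def down(yaw):  # yaw: angle of tool y (jaw line) from world x; tool x is at yaw+90
    a=np.radians(yaw); return np.array([[-np.sin(a),np.cos(a),0],[np.cos(a),np.sin(a),0],[0,0,-1]])
def plan(wps,jaw=1,step=.055,turn=10):
    s=arm.sense(); p=np.array(s["position"]); R=np.array(s["ee_rot"]); rows=[]
    for q,yaw in wps:
        q=np.array(q); T=down(yaw); rv=Ro.from_matrix(R.T@T).as_rotvec()
        n=max(1,int(np.ceil(max(np.linalg.norm(q-p)/step,np.degrees(np.linalg.norm(rv))/turn))))
        for i in range(n):
            r=rv/n; rows.append(np.r_[R.T@((q-p)/(n-i))*10,np.degrees(r)/90,jaw].round(3))
            p=p+R@(rows[-1][:3]/10); R=R@Ro.from_rotvec(np.radians(rows[-1][3:6]*90)).as_matrix()
    for i,r in enumerate(rows): print(i,r.tolist())
def st():
    s=arm.sense(); print(round(s["t"],2),np.round(s["position"],4),"yaw",round(np.degrees(np.arctan2(s["ee_rot"][1][1],s["ee_rot"][0][1])),1),"w",round(s["gripper_width"],4),"gf",round(s["gripper_force"],1),"F",np.round(s["force"],1))
E
sed -i 's/return np.array(\[\[-np.sin(a),np.cos(a),0\],\[np.cos(a),np.sin(a),0\]/return np.array([[-np.sin(a),np.cos(a),0],[np.cos(a),np.sin(a),0]/' h.py
python3 -c "
from h import *
st(); plan([((.5,-.02,.34),0)])"
```

```text
0.15 [0.2462 0.6011 0.2474] yaw 67.7 w 0.0855 gf 0.0 F [-0.3 -0.9 -0.3]
0 [-0.362, -0.368, -0.071, -0.0, 0.0, 0.058, 1.0]
1 [-0.394, -0.334, -0.071, -0.0, 0.0, 0.058, 1.0]
2 [-0.422, -0.297, -0.071, -0.0, 0.0, 0.058, 1.0]
3 [-0.448, -0.257, -0.071, -0.0, 0.0, 0.058, 1.0]
4 [-0.469, -0.215, -0.071, -0.0, 0.0, 0.058, 1.0]
5 [-0.487, -0.171, -0.071, -0.0, 0.0, 0.058, 1.0]
6 [-0.5, -0.127, -0.071, -0.0, 0.0, 0.058, 1.0]
7 [-0.51, -0.08, -0.071, -0.0, 0.0, 0.058, 1.0]
8 [-0.515, -0.034, -0.07, -0.0, 0.0, 0.058, 1.0]
9 [-0.516, 0.013, -0.071, -0.0, 0.0, 0.058, 1.0]
10 [-0.513, 0.06, -0.07, -0.0, 0.0, 0.058, 1.0]
11 [-0.505, 0.107, -0.071, -0.0, 0.0, 0.058, 1.0]
12 [-0.493, 0.152, -0.07, -0.0, 0.0, 0.058, 1.0]
```

Call:
{"api": "arm_command", "payload": {
  "rows": [
    [[-0.36,-0.37,-0.07,0,0,0.058,1],[-0.39,-0.33,-0.07,0,0,0.058,1],[-0.42,-0.3,-0.07,0,0,0.058,1],[-0.45,-0.26,-0.07,0,0,0.058,1],[-0.47,-0.21,-0.07,0,0,0.058,1]]
  ]
}}

```text
t: 0.78
position: [0.3438, 0.3611, 0.2833]
ee_rot: [[-0.662, 0.749, -0.0], [0.749, 0.662, -0.0], [-0.0, -0.0, -1.0]]
force: [0.6, 1.5, -0.4]
gripper_width: 0.0852
gripper_force: 0.0
```

Call:
{"api": "arm_command", "payload": {
  "rows": [
    [[-0.49,-0.17,-0.07,0,0,0.058,1],[-0.5,-0.13,-0.07,0,0,0.058,1],[-0.51,-0.08,-0.07,0,0,0.058,1],[-0.51,-0.03,-0.07,0,0,0.058,1],[-0.52,0.01,-0.07,0,0,0.058,1]]
  ]
}}

```text
t: 1.4
position: [0.4414, 0.1221, 0.3184]
ee_rot: [[-0.265, 0.964, 0.0], [0.964, 0.265, 0.0], [0.0, 0.0, -1.0]]
force: [0.4, 0.0, -0.4]
gripper_width: 0.0853
gripper_force: 0.0
```

Call:
{"api": "arm_command", "payload": {
  "rows": [
    [[-0.51,0.06,-0.07,0,0,0.058,1],[-0.5,0.11,-0.07,0,0,0.058,1],[-0.49,0.15,-0.07,0,0,0.058,1],[0,0,0,0,0,0,1],[0,0,0,0,0,0,1]]
  ]
}}

```text
t: 2.02
position: [0.4993, -0.0183, 0.3388]
ee_rot: [[0.002, 1.0, -0.001], [1.0, -0.002, 0.001], [0.001, -0.001, -1.0]]
force: [0.4, 0.4, 0.0]
gripper_width: 0.0852
gripper_force: 0.0
```

```bash
python3 - <<'E'
from h import *
st(); im,K,Rc,o=cap("wrist"); np.savez("w2.npz",im=im,K=K,Rc=Rc,o=o); save(im,"w2.png"); print(o)
d=np.load("top1.npz"); 
for p in [(230,297),(351,285),(257.3,222.2),(302,225)]:
  print(p,proj(ray(p,d["K"],d["Rc"],d["o"],.012),K,Rc,o).round(0))
E
```

```text
2.02 [ 0.4993 -0.0183  0.3388] yaw -0.1 w 0.0852 gf 0.0 F [0.4 0.4 0. ]
[0.49890222 0.05953192 0.46520137]
(230, 297) [258. -19.]
(351, 285) [285. 231.]
(257.3, 222.2) [415.  47.]
(302, 225) [402. 143.]
```

View pics/w2.png

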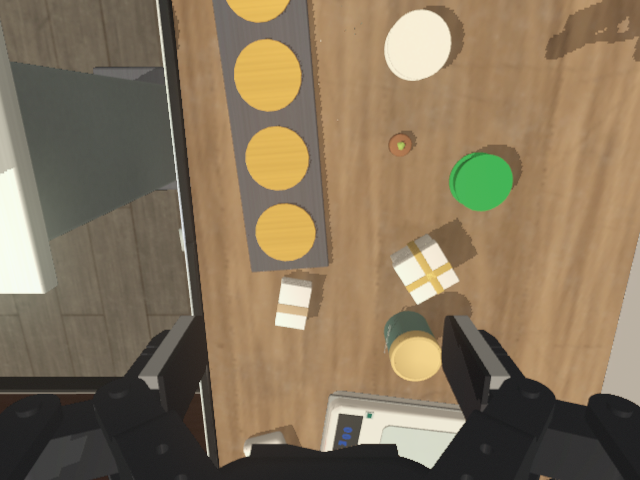

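The wrist view shows three full rounds at (268,75), (277,158) and (285,232). The spool is at (418,45), the chocolate at (401,145), the box at (424,268) and the tin lid at (415,356). I'll measure them here and check against the top view.

```bash
cat > m.py <<'E'
from det import *
def fit(k,K,Rc,o,z):
    pts=np.array([ray(p[0]+0.0,K,Rc,o,z)[:2] for p in cv2.convexHull(k)])*1000
    e=cv2.fitEllipse(np.array([ray(p[0],K,Rc,o,z)[:2] for p in k],np.float32)*1000)
    r=cv2.minAreaRect(pts.astype(np.float32))
    return np.round(e[0],1),np.round(e[1],1),"rect",np.round(r[0],1),np.round(r[1],1),round(r[2],1)
def run(f,roi):
    d=np.load(f); im,K,Rc,o=[d[k] for k in("im","K","Rc","o")]
    hsv=cv2.cvtColor(im,cv2.COLOR_RGB2HSV).astype(int); H,S,V=[hsv[...,i] for i in range(3)]
    for nm,m,z,box in roi:
        x0,y0,x1,y1=box; w=np.zeros(H.shape,bool); w[y0:y1,x0:x1]=1
        ks=blobs(eval(m,dict(H=H,S=S,V=V))&w,60,9000)
        for k in ks: print(nm,fit(k,K,Rc,o,z))
E
python3 - <<'E'
from m import *
d=np.load("w2.npz"); hsv=cv2.cvtColor(d["im"],cv2.COLOR_RGB2HSV); 
for n,(x,y) in dict(round=(268,75),slate=(325,158),wood=(350,158),choc=(393,145),wood2=(380,145),lid=(415,356),tin=(405,325),box=(410,262),spool=(418,45)).items(): print(n,hsv[y,x])
d=np.load("top1.npz"); hsv=cv2.cvtColor(d["im"],cv2.COLOR_RGB2HSV); 
for n,(x,y) in dict(round=(230,297),slate=(250,296),wood=(280,240),choc=(300,227),lid=(418,207)).items(): print(n,hsv[y,x])
g="(H>10)&(H<26)&(S>140)&(V>170)"
run("w2.npz",[("r",g,.011,(210,0,330,280)),("spool","(S<70)&(V>190)",.024,(375,0,460,90)),("choc","(H<13)&(S>115)|(H>28)&(S>80)",.014,(380,125,420,165)),("box","((S<60)&(V>195))|((H>18)&(H<26)&(V>180)&(S>90))",.043,(385,230,465,308)),("tin","(H>10)&(H<26)&(S>90)&(V>195)",.064,(380,325,445,385))])
E
```

```text
round [ 21 153 225]
slate [ 15 114 134]
wood [ 16 106 173]
choc [ 13 135 176]
wood2 [ 16 102 172]
lid [ 21 108 239]
tin [54 40 89]
box [ 25  23 246]
spool [ 22  34 248]
round [ 17 143 189]
slate [170  10  76]
wood [ 14  96 128]
choc [ 12 124 123]
lid [ 17 116 203]
r (array([454.5, -78. ]), array([67.6, 67.9]), 'rect', array([454.2, -77.9]), array([66.8, 67.7]), 89.9)
r (array([447.9,   6.7]), array([67.7, 68. ]), 'rect', array([447.9,   6.4]), array([67.3, 68.5]), 89.9)
r (array([441.2,  91.5]), array([67.9, 68.2]), 'rect', array([440.7,  91.7]), array([68.5, 68.5]), 88.9)
r (array([434.7, 153.4]), array([20.5, 64.8]), 'rect', array([434.9, 152. ]), array([19.4, 61.1]), 89.9)
spool (array([591.7, 117.5]), array([61.8, 65.9]), 'rect', array([592. , 117.1]), array([65.5, 62.2]), 48.4)
box (array([ 613.6, -117.5]), array([62.3, 63.7]), 'rect', array([ 614.1, -117.8]), array([55.2, 56.2]), 32.0)
tin (array([ 604.2, -213.6]), array([57. , 58.2]), 'rect', array([ 603.9, -213.9]), array([56.1, 58.6]), 2.8)
```

```bash
python3 - <<'E'
from m import *
run("top1.npz",[("r","(H>10)&(H<26)&(S>115)&(V>140)",.011,(205,265,375,320)),("spool","(S<70)&(V>170)",.024,(235,200,280,242)),("choc","((H<14)&(S>105)&(V>60))|(H>25)&(S>90)",.010,(290,214,313,237)),("box","((S<60)&(V>165))|((H>16)&(H<26)&(V>160)&(S>90))",.043,(348,185,390,228)),("tin","(H>10)&(H<26)&(S>70)&(V>160)",.064,(398,190,435,228))])
run("w2.npz",[("choc","(H<15)&(S>112)|(H>24)&(S>60)",.012,(384,128,418,162)),("choc2","((H<15)&(S>120))|(H>24)&(S>60)",.012,(384,128,418,162))])
plan([((.604,-.213,.16),0),((.604,-.213,.045),0)])
E
```

```text
r (array([432.6, 176.3]), array([66.9, 67.1]), 'rect', array([432.9, 175.6]), array([67.1, 66.3]), 88.7)
r (array([439.1,  91.9]), array([67.1, 67.4]), 'rect', array([439.2,  92. ]), array([66.9, 66.4]), 88.6)
r (array([445.6,   7.1]), array([67. , 67.2]), 'rect', array([445.5,   6.2]), array([66.9, 66.5]), 88.6)
r (array([452.1, -77.7]), array([67.1, 67.2]), 'rect', array([451.8, -77.7]), array([67. , 66.6]), 88.6)
spool (array([589.4, 117.5]), array([60.3, 63.7]), 'rect', array([588.9, 117.2]), array([61.2, 61.6]), 88.6)
choc (array([580.6,  20.9]), array([23.6, 24.3]), 'rect', array([580.1,  21. ]), array([23.4, 23.6]), 88.6)
box (array([ 610.9, -116.9]), array([60.8, 61.9]), 'rect', array([ 611.3, -117.2]), array([54.6, 54.5]), 32.6)
tin (array([ 601.9, -212.7]), array([55.5, 57.3]), 'rect', array([ 602.1, -212.8]), array([54.6, 57.7]), 87.3)
choc (array([582. ,  21.5]), array([24.4, 25.1]), 'rect', array([582. ,  21.7]), array([24.4, 25. ]), 46.3)
choc2 (array([582.1,  21.3]), array([24. , 24.5]), 'rect', array([582.2,  21.4]), array([24.4, 24.3]), 46.3)
0 [-0.325, 0.175, 0.298, -0.0, -0.0, -0.0, 1.0]
1 [-0.325, 0.175, 0.298, -0.0, -0.0, -0.0, 1.0]
2 [-0.325, 0.175, 0.298, -0.0, -0.0, -0.0, 1.0]
3 [-0.326, 0.176, 0.297, -0.0, -0.0, -0.0, 1.0]
4 [-0.325, 0.175, 0.298, -0.0, -0.0, -0.0, 1.0]
5 [-0.326, 0.176, 0.297, -0.0, -0.0, -0.0, 1.0]
6 [-0.0, 0.0, 0.383, -0.0, -0.0, -0.0, 1.0]
7 [-0.0, 0.0, 0.384, -0.0, -0.0, -0.0, 1.0]
8 [-0.0, 0.001, 0.383, -0.0, -0.0, -0.0, 1.0]
```

Call:
{"api": "arm_command", "payload": {
  "rows": [
    [[-0.39,0.21,0.36,0,0,0,1],[-0.39,0.21,0.36,0,0,0,1],[-0.39,0.21,0.36,0,0,0,1],[-0.39,0.21,0.36,0,0,0,1],[-0.39,0.2,0.35,0,0,0,1]]
  ]
}}

```text
t: 2.7
position: [0.6039, -0.2132, 0.159]
ee_rot: [[-0.0, 1.0, -0.0], [1.0, 0.0, 0.0], [0.0, -0.0, -1.0]]
force: [0.5, -0.1, 0.7]
gripper_width: 0.0854
gripper_force: 0.0
```

```bash
python3 -c "
from h import *
st(); plan([((.603,-.213,.04),0)])"
```

```text
2.7 [ 0.6039 -0.2132  0.159 ] yaw 0.0 w 0.0854 gf 0.0 F [ 0.5 -0.1  0.7]
0 [0.001, -0.003, 0.397, -0.0, -0.0, 0.0, 1.0]
1 [0.001, -0.003, 0.397, -0.0, -0.0, 0.0, 1.0]
2 [0.0, -0.003, 0.396, -0.0, -0.0, 0.0, 1.0]
```

Call:
{"api": "arm_command", "payload": {
  "rows": [
    [[0,0,0.4,0,0,0,1],[0,0,0.4,0,0,0,1],[0,-0.01,0.39,0,0,0,1],[0,0,0,0,0,0,0.5],[0,0,0,0,0,0,0.5]]
  ]
}}

```text
t: 3.32
position: [0.6032, -0.2134, 0.0429]
ee_rot: [[0.001, 1.0, 0.002], [1.0, -0.001, -0.001], [-0.001, 0.002, -1.0]]
force: [0.4, -0.3, -1.5]
gripper_width: 0.0579
gripper_force: 64.3
```

Call:
{"api": "arm_command", "payload": {
  "rows": [
    [[0,0,0,0,0,0,0.4],[0,0,0,0,0,0,0.4],[0,0,0,0,0,0,0.4],[0,0,0,0,0,0,0.4],[0,0,0,0,0,0,0.4]]
  ]
}}

```text
t: 3.95
position: [0.6024, -0.214, 0.0418]
ee_rot: [[0.002, 1.0, 0.0], [1.0, -0.002, -0.0], [-0.0, 0.0, -1.0]]
force: [-0.9, 0.7, 1.4]
gripper_width: 0.0585
gripper_force: 64.3
```

```bash
python3 -c "
from h import *
plan([((.602,-.214,.14),0),((.4335,.1764,.14),0),((.4335,.1764,.055),0)],0.4)"
```

```text
0 [0.0, -0.002, -0.491, 0.0, 0.0, -0.001, 0.4]
1 [0.0, -0.002, -0.491, 0.0, 0.0, -0.001, 0.4]
2 [0.488, -0.21, -0.0, 0.0, 0.0, 0.0, 0.4]
3 [0.488, -0.21, -0.0, 0.0, 0.0, 0.0, 0.4]
4 [0.488, -0.21, -0.0, 0.0, 0.0, 0.0, 0.4]
5 [0.488, -0.21, -0.0, 0.0, 0.0, 0.0, 0.4]
6 [0.488, -0.211, -0.0, 0.0, 0.0, 0.0, 0.4]
7 [0.488, -0.21, -0.001, 0.0, 0.0, 0.0, 0.4]
8 [0.489, -0.211, -0.0, 0.0, 0.0, 0.0, 0.4]
9 [0.488, -0.21, -0.001, 0.0, 0.0, 0.0, 0.4]
10 [0.0, -0.0, 0.425, 0.0, 0.0, 0.0, 0.4]
11 [0.001, -0.0, 0.425, 0.0, 0.0, 0.0, 0.4]
```

Call:
{"api": "arm_command", "payload": {
  "rows": [
    [[0,0,-0.25,0,0,0,0.4],[0,0,-0.4,0,0,0,0.4],[0,0,-0.35,0,0,0,0.4],[0.2,-0.08,0,0,0,0,0.4],[0.36,-0.16,0,0,0,0,0.4]]
  ]
}}

```text
t: 4.58
position: [0.5786, -0.1581, 0.1419]
ee_rot: [[0.004, 1.0, 0.002], [1.0, -0.004, -0.001], [-0.001, 0.002, -1.0]]
force: [-0.6, 0.3, -1.7]
gripper_width: 0.0579
gripper_force: 64.8
```

Call:
{"api": "arm_command", "payload": {
  "rows": [
    [[0.48,-0.21,0,0,0,0,0.4],[0.48,-0.21,0,0,0,0,0.4],[0.48,-0.21,0,0,0,0,0.4],[0.48,-0.21,0,0,0,0,0.4],[0.48,-0.21,0,0,0,0,0.4]]
  ]
}}

```text
t: 5.2
position: [0.4729, 0.0839, 0.1412]
ee_rot: [[0.003, 1.0, 0.0], [1.0, -0.003, 0.0], [0.0, 0.0, -1.0]]
force: [0.1, 0.1, -1.7]
gripper_width: 0.058
gripper_force: 64.8
```

Call:
{"api": "arm_command", "payload": {
  "rows": [
    [[0.4,-0.17,0,0,0,0,0.4],[0.35,-0.15,0,0,0,0,0.4],[0.2,-0.08,0,0,0,0,0.4],[0,0,0,0,0,0,0.4],[0,0,0,0,0,0,0.4]]
  ]
}}

```text
t: 5.82
position: [0.4343, 0.1772, 0.1413]
ee_rot: [[0.003, 1.0, 0.0], [1.0, -0.003, -0.0], [-0.0, 0.0, -1.0]]
force: [-0.3, 0.3, -0.9]
gripper_width: 0.0579
gripper_force: 64.8
```

```bash
python3 -c "
from h import *
st()
plan([((.4335,.1764,.06),0)],0.4)
im,K,Rc,o=cap('wrist'); save(im,'w3.png'); np.savez('w3.npz',im=im,K=K,Rc=Rc,o=o)
im,K,Rc,o=cap('top'); save(im,'t3.png'); np.savez('t3.npz',im=im,K=K,Rc=Rc,o=o)"
```

```text
5.83 [0.4343 0.1772 0.1413] yaw -0.1 w 0.0579 gf 64.8 F [-0.3  0.3 -0.9]
0 [-0.004, -0.004, 0.406, 0.0, 0.0, -0.001, 0.4]
1 [-0.004, -0.004, 0.407, 0.0, 0.0, -0.001, 0.4]
```

View pics/w3.png

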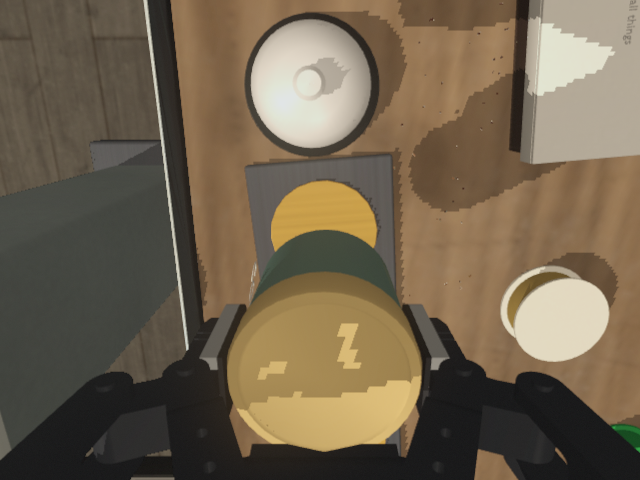

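The tin is held upright, with its lid centred near (325,362). I'll compute its offset from the TCP in this view.

```bash
python3 - <<'E'
from m import *
d=np.load("w3.npz"); K,Rc,o=d["K"],d["Rc"],d["o"]
for p in [(228,362),(422,362),(325,271),(325,452)]: print(ray(p,K,Rc,o,.1635).round(4))
E
```

```text
[0.4052 0.1836 0.1635]
[0.4628 0.1835 0.1635]
[0.434  0.2126 0.1635]
[0.4339 0.1498 0.1635]
```

Call:
{"api": "arm_command", "payload": {
  "rows": [
    [[-0.02,-0.01,0.2,0,0,0,0.4],[0,0,0.35,0,0,0,0.4],[0,0,0.25,0,0,0,0.4],[0,0,0.08,0,0,0,0.4],[0,0,0,0,0,0,0.4]]
  ]
}}

```text
t: 6.55
position: [0.4339, 0.1752, 0.0537]
ee_rot: [[0.003, 1.0, 0.001], [1.0, -0.003, 0.0], [0.0, 0.001, -1.0]]
force: [0.5, -0.1, -1.7]
gripper_width: 0.0581
gripper_force: 64.8
```

Call:
{"api": "arm_command", "payload": {
  "rows": [
    [[0,0,0.01,0,0,0,0.4],[0,0,0,0,0,0,1],[0,0,0,0,0,0,1],[0,0,0,0,0,0,1],[0,0,-0.3,0,0,0,1]]
  ]
}}

```text
t: 7.18
position: [0.4312, 0.1753, 0.0808]
ee_rot: [[0.002, 1.0, -0.005], [1.0, -0.002, -0.001], [-0.001, -0.005, -1.0]]
force: [-0.0, -0.2, 0.4]
gripper_width: 0.0856
gripper_force: 0.0
```

Call:
{"api": "arm_command", "payload": {
  "rows": [
    [[0,0,-0.5,0,0,0,1],[-0.3,0.1,-0.5,0,0,0,1],[-0.5,0.25,-0.3,0,0,0,1],[-0.5,0.25,0,0,0,0,1],[-0.5,0.25,0,0,0,0,1]]
  ]
}}

```text
t: 7.8
position: [0.5182, -0.0055, 0.2128]
ee_rot: [[0.002, 1.0, 0.002], [1.0, -0.002, -0.0], [-0.0, 0.002, -1.0]]
force: [0.8, 0.7, 1.4]
gripper_width: 0.0855
gripper_force: 0.0
```

```bash
python3 - <<'E'
from m import *
st()
im,K,Rc,o=cap('top'); save(im,'t4.png'); np.savez('t4.npz',im=im,K=K,Rc=Rc,o=o)
im,K,Rc,o=cap('wrist'); save(im,'w4.png'); np.savez('w4.npz',im=im,K=K,Rc=Rc,o=o)
q=proj((.434,.176,.075),K,Rc,o); print(q); x,y=q.astype(int)
run("w4.npz",[("tin","(H>10)&(H<28)&(S>80)&(V>150)",.075,(max(0,x-70),max(0,y-70),x+70,y+70))])
d=np.load("t4.npz"); q=proj((.434,.176,.075),d["K"],d["Rc"],d["o"]); print(q); x,y=q.astype(int)
run("t4.npz",[("tinT","(H>10)&(H<26)&(S>70)&(V>165)",.075,(x-20,y-20,x+20,y+20))])
plan([((.6125,-.1175,.13),32)])
E
```

```text
7.8 [ 0.5182 -0.0055  0.2128] yaw -0.1 w 0.0855 gf 0.0 F [0.8 0.7 1.4]
[ 159.28003807 -106.11747177]
tin (array([ 432.6, -147.2]), array([ 31.5, 111.2]), 'rect', array([ 429.2, -139.7]), array([105.9,  34.1]), 85.5)
tin (array([447.4, -48. ]), array([15. , 51.4]), 'rect', array([446.1, -48. ]), array([48.4, 14.7]), 85.5)
tin (array([395.5, -56.8]), array([ 9.2, 88.1]), 'rect', array([395.6, -50.8]), array([10.5, 83.7]), 2.8)
tin (array([448.1,  19.8]), array([26.7, 58.6]), 'rect', array([446.1,  19.7]), array([55.4, 25.3]), 85.5)
tin (array([448.5,  87.7]), array([38.2, 60. ]), 'rect', array([446.1,  87.8]), array([56., 36.]), 85.5)
tin (array([414.6,  20. ]), array([ 24. , 216.8]), 'rect', array([412.4,  23.1]), array([ 24.1, 206.4]), 4.6)
tin (array([399.4, 112. ]), array([ 4.6, 32.3]), 'rect', array([399.5, 111.3]), array([ 5.3, 30.5]), 4.0)
tin (array([388. ,  91.2]), array([ 5. , 71.4]), 'rect', array([387.6,  87.6]), array([77.7,  6. ]), 89.5)
[225.41991123 297.2869168 ]
tinT (array([430.9, 172.4]), array([55. , 64.7]), 'rect', array([429.9, 172.6]), array([64.8, 57.3]), 25.2)
0 [-0.272, 0.235, 0.207, 0.0, 0.0, -0.09, 1.0]
1 [-0.302, 0.194, 0.207, 0.0, 0.0, -0.09, 1.0]
2 [-0.326, 0.15, 0.207, 0.0, 0.0, -0.09, 1.0]
3 [-0.345, 0.103, 0.207, 0.0, 0.0, -0.09, 1.0]
```

View pics/w4.png

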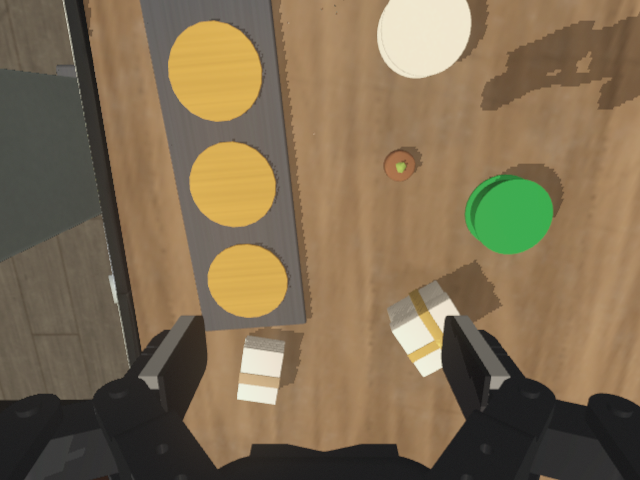

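The view shows the remaining three rounds, the spool, the chocolate and the box, all in place. Next is the box.

Call:
{"api": "arm_command", "payload": {
  "rows": [
    [[-0.27,0.24,0.2,0,0,-0.09,1],[-0.3,0.19,0.2,0,0,-0.09,1],[-0.33,0.15,0.2,0,0,-0.09,1],[-0.34,0.1,0.2,0,0,-0.09,1],[0,0,0,0,0,0,1]]
  ]
}}

```text
t: 8.52
position: [0.6104, -0.1131, 0.1297]
ee_rot: [[-0.532, 0.847, -0.003], [0.847, 0.532, 0.001], [0.003, -0.002, -1.0]]
force: [-1.0, 0.8, -0.7]
gripper_width: 0.0857
gripper_force: 0.0
```

```bash
python3 -c "
from h import *
st(); plan([((.6125,-.1175,.03),32)])"
```

```text
8.53 [ 0.6104 -0.1131  0.1297] yaw 32.2 w 0.0857 gf 0.0 F [-1.   0.8 -0.7]
0 [-0.025, -0.002, 0.498, -0.001, -0.001, 0.001, 1.0]
1 [-0.025, -0.002, 0.498, -0.001, -0.001, 0.001, 1.0]
```

Call:
{"api": "arm_command", "payload": {
  "rows": [
    [[-0.03,0,0.4,0,0,0,1],[-0.02,0,0.4,0,0,0,1],[0,0,0.2,0,0,0,1],[0,0,0,0,0,0,1],[0,0,0,0,0,0,0.5]]
  ]
}}

```text
t: 9.15
position: [0.6147, -0.1168, 0.0338]
ee_rot: [[-0.534, 0.846, 0.003], [0.846, 0.534, -0.001], [-0.002, 0.002, -1.0]]
force: [-1.1, -0.5, 0.7]
gripper_width: 0.0697
gripper_force: 0.0
```

Call:
{"api": "arm_command", "payload": {
  "rows": [
    [[0,0,0,0,0,0,0.5],[0,0,0,0,0,0,0.4],[0,0,0,0,0,0,0.4],[0,0,0,0,0,0,0.4],[0,0,0,0,0,0,0.4]]
  ]
}}

```text
t: 9.78
position: [0.6152, -0.1173, 0.0342]
ee_rot: [[-0.534, 0.846, 0.004], [0.846, 0.534, -0.001], [-0.003, 0.002, -1.0]]
force: [-0.5, 1.2, 6.8]
gripper_width: 0.0532
gripper_force: 65.1
```

```bash
python3 -c "
from h import *
st(); plan([((.612,-.1175,.12),32),((.44,.0917,.12),-3)],.4)"
```

```text
9.78 [ 0.6152 -0.1173  0.0342] yaw 32.3 w 0.0532 gf 65.1 F [-0.5  1.2  6.8]
0 [0.006, -0.013, -0.429, 0.001, 0.001, 0.001, 0.4]
1 [0.007, -0.014, -0.429, 0.001, 0.001, 0.001, 0.4]
2 [0.537, -0.069, 0.0, -0.0, 0.0, 0.078, 0.4]
3 [0.525, -0.134, 0.0, -0.0, 0.0, 0.078, 0.4]
4 [0.504, -0.198, 0.0, -0.0, 0.0, 0.078, 0.4]
5 [0.477, -0.258, 0.0, -0.0, 0.0, 0.078, 0.4]
6 [0.441, -0.313, 0.001, -0.0, 0.0, 0.078, 0.4]
```

```bash
python3 -c "
from h import *
plan([((.615,-.1173,.13),32.3),((.44,.0917,.13),4.4)],.4,step=.05)"
```

```text
0 [-0.001, 0.0, -0.479, 0.001, 0.001, -0.0, 0.4]
1 [-0.001, -0.0, -0.479, 0.001, 0.001, -0.0, 0.4]
2 [0.45, -0.061, 0.0, -0.0, 0.0, 0.052, 0.4]
3 [0.444, -0.097, 0.0, -0.0, 0.0, 0.052, 0.4]
4 [0.434, -0.133, 0.0, -0.0, 0.0, 0.052, 0.4]
5 [0.422, -0.168, 0.0, -0.0, 0.0, 0.052, 0.4]
6 [0.407, -0.202, 0.0, -0.0, 0.0, 0.052, 0.4]
7 [0.39, -0.235, 0.001, -0.0, 0.0, 0.052, 0.4]
```

Call:
{"api": "arm_command", "payload": {
  "rows": [
    [[0,0,-0.25,0,0,0,0.4],[0,0,-0.4,0,0,0,0.4],[0,0,-0.31,0,0,0,0.4],[0.45,-0.06,0,0,0,0.052,0.4],[0.44,-0.1,0,0,0,0.052,0.4]]
  ]
}}

```text
t: 10.4
position: [0.5548, -0.0471, 0.1287]
ee_rot: [[-0.386, 0.923, 0.002], [0.923, 0.386, -0.0], [-0.001, 0.001, -1.0]]
force: [0.0, 0.7, -1.1]
gripper_width: 0.0531
gripper_force: 64.4
```

Call:
{"api": "arm_command", "payload": {
  "rows": [
    [[0.43,-0.13,0,0,0,0.052,0.4],[0.42,-0.17,0,0,0,0.052,0.4],[0.41,-0.2,0,0,0,0.052,0.4],[0.39,-0.24,0,0,0,0.052,0.4],[0,0,0,0,0,0,0.4]]
  ]
}}

```text
t: 11.02
position: [0.4363, 0.0933, 0.1275]
ee_rot: [[-0.076, 0.997, -0.001], [0.997, 0.076, 0.0], [0.0, -0.001, -1.0]]
force: [-0.3, 0.1, -0.3]
gripper_width: 0.0529
gripper_force: 64.4
```

Call:
{"api": "arm_command", "payload": {
  "rows": [
    [[0,0,0,0,0,0,0.4],[0,0,0,0,0,0,0.4],[0,0,0,0,0,0,0.4],[0,0,0,0,0,0,0.4],[0,0,0,0,0,0,0.4]]
  ]
}}

```text
t: 11.65
position: [0.4385, 0.0914, 0.1278]
ee_rot: [[-0.073, 0.997, -0.0], [0.997, 0.073, -0.0], [0.0, -0.0, -1.0]]
force: [-0.2, -0.2, -0.2]
gripper_width: 0.0532
gripper_force: 64.4
```

```bash
python3 - <<'E'
from m import *
st()
im,K,Rc,o=cap('wrist'); save(im,'w5.png'); np.savez('w5.npz',im=im,K=K,Rc=Rc,o=o)
plan([((.44,.0917,.047),4.4)],.4)
E
```

```text
11.65 [0.4385 0.0914 0.1278] yaw 4.2 w 0.0532 gf 64.4 F [-0.2 -0.2 -0.2]
0 [0.0, 0.008, 0.404, -0.0, 0.0, -0.001, 0.4]
1 [0.001, 0.008, 0.404, -0.0, 0.0, -0.001, 0.4]
```

View pics/w5.png

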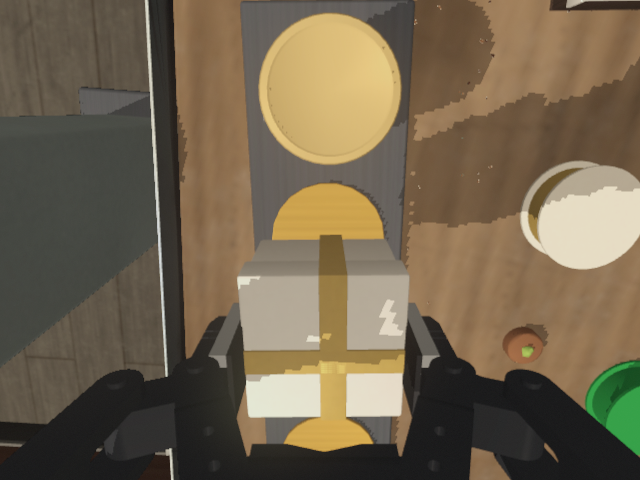

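The tin stands on its round, with its lid centred at (330,88). The box is held square, with its ribbon cross at about (324,360). I'll measure both.

```bash
python3 - <<'E'
from m import *
d=np.load("w5.npz"); K,Rc,o=d["K"],d["Rc"],d["o"]
print(ray((324,361),K,Rc,o,.1366), ray((242,290),K,Rc,o,.1366),ray((406,290),K,Rc,o,.1366),ray((324,277),K,Rc,o,.1366),ray((324,416),K,Rc,o,.1366))
run("w5.npz",[("tin","(H>10)&(H<28)&(S>90)&(V>170)",.075,(250,5,412,172))])
for p in [(259,88),(401,88),(330,13),(330,163)]: print(ray(p,K,Rc,o,.075).round(4))
E
```

```text
[0.43798625 0.08895837 0.1366    ] [0.41032017 0.11299823 0.1366    ] [0.46186395 0.11675853 0.1366    ] [0.43577047 0.11930004 0.1366    ] [0.43962207 0.06655836 0.1366    ]
[0.4049 0.1753 0.075 ]
[0.4632 0.1795 0.075 ]
[0.4319 0.2048 0.075 ]
[0.4364 0.1469 0.075 ]
```

Call:
{"api": "arm_command", "payload": {
  "rows": [
    [[0,0.02,0.2,0,0,0,0.4],[0,0,0.35,0,0,0,0.4],[0,0,0.2,0,0,0,0.4],[0,0,0.06,0,0,0,0.4],[0,0,0,0,0,0,0.4]]
  ]
}}

```text
t: 12.32
position: [0.4406, 0.0918, 0.047]
ee_rot: [[-0.073, 0.997, -0.0], [0.997, 0.073, -0.0], [-0.0, -0.0, -1.0]]
force: [-1.0, 0.6, -0.5]
gripper_width: 0.0534
gripper_force: 64.4
```

Call:
{"api": "arm_command", "payload": {
  "rows": [
    [[0,0,0.015,0,0,0,0.4],[0,0,0,0,0,0,0.4],[0,0,0,0,0,0,1],[0,0,0,0,0,0,1],[0,0,0,0,0,0,1]]
  ]
}}

```text
t: 12.95
position: [0.4405, 0.0918, 0.0455]
ee_rot: [[-0.073, 0.997, 0.0], [0.997, 0.073, -0.0], [-0.0, 0.0, -1.0]]
force: [0.3, -0.2, 1.3]
gripper_width: 0.0854
gripper_force: 0.0
```

Call:
{"api": "arm_command", "payload": {
  "rows": [
    [[0,0,-0.3,0,0,0,1],[0,0,-0.5,0,0,0,1],[0,0.5,0,0,0,0,1],[0.1,0.5,0,0,0,0,1],[0.1,0.48,0,0,0,0,1]]
  ]
}}

```text
t: 13.58
position: [0.5882, 0.1228, 0.1258]
ee_rot: [[-0.073, 0.997, 0.001], [0.997, 0.073, -0.0], [-0.0, 0.001, -1.0]]
force: [0.1, -0.3, 0.2]
gripper_width: 0.0857
gripper_force: 0.0
```

```bash
python3 - <<'E'
from m import *
st()
plan([((.591,.1177,.019),4.4)],1)
E
```

```text
13.57 [0.5882 0.1228 0.1258] yaw 4.2 w 0.0857 gf 0.0 F [ 0.1 -0.3  0.2]
0 [-0.027, 0.012, 0.534, 0.0, 0.0, -0.001, 1.0]
1 [-0.026, 0.011, 0.534, 0.0, 0.0, -0.001, 1.0]
```

Call:
{"api": "arm_command", "payload": {
  "rows": [
    [[-0.03,0.01,0.4,0,0,0,1],[-0.02,0.01,0.4,0,0,0,1],[0,0,0.2,0,0,0,1],[0,0,0.1,0,0,0,1],[0,0,0,0,0,0,1]]
  ]
}}

```text
t: 14.2
position: [0.5892, 0.1177, 0.0157]
ee_rot: [[-0.073, 0.997, 0.0], [0.997, 0.073, 0.0], [-0.0, 0.0, -1.0]]
force: [0.4, -0.4, -0.0]
gripper_width: 0.0852
gripper_force: 0.0
```

Call:
{"api": "arm_command", "payload": {
  "rows": [
    [[0,0,0,0,0,0,0.6],[0,0,0,0,0,0,0.5],[0,0,0,0,0,0,0.5],[0,0,0,0,0,0,0.5],[0,0,0,0,0,0,0.5]]
  ]
}}

```text
t: 14.82
position: [0.5904, 0.1177, 0.0179]
ee_rot: [[-0.073, 0.997, 0.003], [0.997, 0.073, -0.0], [-0.0, 0.003, -1.0]]
force: [-1.6, -0.4, 7.7]
gripper_width: 0.0583
gripper_force: 62.2
```

```bash
python3 - <<'E'
from m import *
st()
plan([((.59,.1177,.12),4.4),((.4467,.0069,.12),4.4)],.5,step=.05)
E
```

```text
14.82 [0.5904 0.1177 0.0179] yaw 4.2 w 0.0583 gf 62.2 F [-1.6 -0.4  7.7]
0 [-0.0, -0.0, -0.34, 0.001, 0.0, -0.001, 0.5]
1 [-0.0, -0.001, -0.341, 0.001, 0.0, -0.001, 0.5]
2 [-0.0, -0.002, -0.34, 0.001, 0.0, -0.001, 0.5]
3 [-0.248, -0.379, 0.001, -0.0, 0.0, 0.0, 0.5]
4 [-0.249, -0.378, 0.001, -0.0, 0.0, 0.0, 0.5]
5 [-0.248, -0.379, 0.0, -0.0, 0.0, 0.0, 0.5]
6 [-0.249, -0.378, 0.001, -0.0, 0.0, 0.0, 0.5]
```

Call:
{"api": "arm_command", "payload": {
  "rows": [
    [[0,0,-0.24,0,0,0,0.5],[0,0,-0.4,0,0,0,0.5],[0,0,-0.38,0,0,0,0.5],[-0.15,-0.25,0,0,0,0,0.5],[-0.25,-0.38,0,0,0,0,0.5]]
  ]
}}

```text
t: 15.45
position: [0.5297, 0.073, 0.1193]
ee_rot: [[-0.074, 0.997, 0.004], [0.997, 0.074, -0.0], [-0.001, 0.004, -1.0]]
force: [-0.1, -2.0, -0.5]
gripper_width: 0.0576
gripper_force: 64.1
```

Call:
{"api": "arm_command", "payload": {
  "rows": [
    [[-0.25,-0.38,0,0,0,0,0.5],[-0.25,-0.38,0,0,0,0,0.5],[-0.1,-0.12,0,0,0,0,0.5],[0,0,0,0,0,0,0.5],[0,0,0,0,0,0,0.5]]
  ]
}}

```text
t: 16.08
position: [0.4468, 0.0071, 0.1181]
ee_rot: [[-0.073, 0.997, 0.002], [0.997, 0.073, -0.0], [-0.0, 0.002, -1.0]]
force: [0.9, -0.3, -0.3]
gripper_width: 0.0577
gripper_force: 64.1
```

```bash
python3 - <<'E'
from m import *
st()
im,K,Rc,o=cap('wrist'); save(im,'w6.png'); np.savez('w6.npz',im=im,K=K,Rc=Rc,o=o)
plan([((.4467,.0069,.03),4.4)],.5)
E
```

```text
16.07 [0.4468 0.0071 0.1181] yaw 4.2 w 0.0577 gf 64.1 F [ 0.9 -0.3 -0.3]
0 [-0.002, -0.001, 0.439, 0.0, 0.0, -0.001, 0.5]
1 [-0.002, -0.001, 0.44, 0.0, 0.0, -0.001, 0.5]
```

View pics/w6.png

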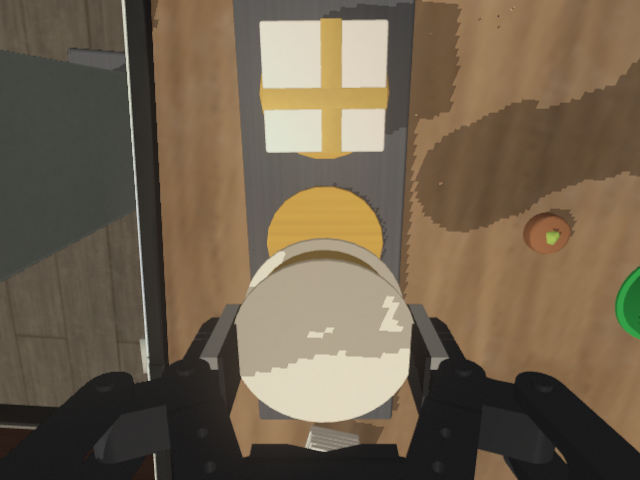

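The box is on its round, with its face spanning (260,20) to (387,152). The held spool is flat, with its top disc centred at (325,335).

```bash
python3 - <<'E'
from m import *
d=np.load("w6.npz"); K,Rc,o=d["K"],d["Rc"],d["o"]
b=np.array([ray(p,K,Rc,o,.054) for p in [(260,20),(387,19),(385,152),(266,153)]]); print(b.round(4).tolist(),b.mean(0))
for p in [(237,338),(412,338),(325,249),(325,421)]: print(ray(p,K,Rc,o,.1246).round(4))
E
```

```text
[[0.4113, 0.118, 0.054], [0.4642, 0.1223, 0.054], [0.4699, 0.068, 0.054], [0.4155, 0.0636, 0.054]] [0.44021234 0.09296603 0.054     ]
[0.4168 0.0099 0.1246]
[0.4752 0.0141 0.1246]
[0.4438 0.0435 0.1246]
[ 0.4486 -0.0219  0.1246]
```

Call:
{"api": "arm_command", "payload": {
  "rows": [
    [[-0.01,0,0.2,0,0,0,0.5],[0,0,0.4,0,0,0,0.5],[0,0,0.2,0,0,0,0.5],[0,0,0.08,0,0,0,0.5],[0,0,0,0,0,0,0.5]]
  ]
}}

```text
t: 16.75
position: [0.4467, 0.0062, 0.0297]
ee_rot: [[-0.074, 0.997, 0.001], [0.997, 0.074, -0.0], [-0.0, 0.001, -1.0]]
force: [0.3, -0.5, -0.2]
gripper_width: 0.0579
gripper_force: 64.5
```

Call:
{"api": "arm_command", "payload": {
  "rows": [
    [[0,0,0.01,0,0,0,0.5],[0,0,0,0,0,0,0.5],[0,0,0,0,0,0,1],[0,0,0,0,0,0,1],[0,0,0,0,0,0,1]]
  ]
}}

```text
t: 17.38
position: [0.4456, 0.0059, 0.0283]
ee_rot: [[-0.073, 0.997, -0.0], [0.997, 0.073, 0.0], [0.0, -0.0, -1.0]]
force: [1.0, -0.1, 0.8]
gripper_width: 0.0857
gripper_force: 0.0
```

Call:
{"api": "arm_command", "payload": {
  "rows": [
    [[0,0,-0.3,0,0,0,1],[0,0,-0.5,0,0,0,1],[0,0.4,-0.2,0,0,0,1],[0,0.5,0,0,0,0,0.7],[0,0.43,0,0,0,0,0.6]]
  ]
}}

```text
t: 18.0
position: [0.5801, 0.0157, 0.1289]
ee_rot: [[-0.073, 0.997, 0.001], [0.997, 0.073, -0.0], [-0.0, 0.001, -1.0]]
force: [-0.3, 0.0, 0.4]
gripper_width: 0.0521
gripper_force: 0.0
```

```bash
python3 - <<'E'
from m import *
st()
im,K,Rc,o=cap('wrist'); save(im,'w7.png'); np.savez('w7.npz',im=im,K=K,Rc=Rc,o=o)
print(proj((.581,.0213,.014),K,Rc,o),proj((.4467,.0069,.035),K,Rc,o))
plan([((.581,.0213,.02),4.4)],.6)
E
```

```text
18.0 [0.5801 0.0157 0.1289] yaw 4.2 w 0.0521 gf 0.0 F [-0.3  0.   0.4]
[326.88522521 231.83678742] [ 90.95113048 250.13736946]
0 [0.031, -0.016, 0.545, 0.002, 0.0, -0.001, 0.6]
1 [0.031, -0.015, 0.545, 0.002, 0.0, -0.001, 0.6]
```

View pics/w7.png

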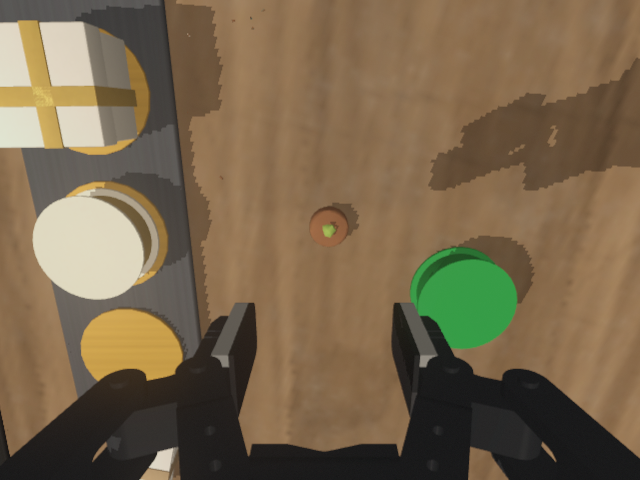

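The chocolate lies at (329,228), within 2 mm of the prediction. The spool is on its round at (90,247).

Call:
{"api": "arm_command", "payload": {
  "rows": [
    [[0.04,-0.01,0.4,0,0,0,0.6],[0.03,0,0.4,0,0,0,0.6],[0,0,0.2,0,0,0,0.6],[0,0,0.08,0,0,0,0.6],[0,0,0,0,0,0,0.6]]
  ]
}}

```text
t: 18.68
position: [0.5773, 0.0223, 0.0209]
ee_rot: [[-0.073, 0.997, 0.001], [0.997, 0.073, -0.0], [-0.0, 0.001, -1.0]]
force: [-0.6, -0.0, 0.5]
gripper_width: 0.051
gripper_force: 0.0
```

Call:
{"api": "arm_command", "payload": {
  "rows": [
    [[0,0,0,0,0,0,0.4],[0,0,0,0,0,0,0.2],[0,0,0,0,0,0,0.15],[0,0,0,0,0,0,0.15],[0,0,0,0,0,0,0.15]]
  ]
}}

```text
t: 19.3
position: [0.578, 0.0223, 0.0222]
ee_rot: [[-0.073, 0.997, 0.002], [0.997, 0.073, -0.001], [-0.001, 0.002, -1.0]]
force: [-1.8, -0.3, 5.4]
gripper_width: 0.0198
gripper_force: 58.5
```

```bash
python3 - <<'E'
from m import *
st()
plan([((.581,.0225,.12),4.4),((.4532,-.0779,.12),4.4)],.15,step=.05)
E
```

```text
19.3 [0.578  0.0223 0.0222] yaw 4.2 w 0.0198 gf 58.5 F [-1.8 -0.3  5.4]
0 [-0.001, 0.016, -0.489, 0.001, 0.0, -0.001, 0.15]
1 [-0.0, 0.016, -0.489, 0.001, 0.0, -0.001, 0.15]
2 [-0.226, -0.338, 0.0, -0.0, 0.0, -0.0, 0.15]
3 [-0.226, -0.338, 0.0, -0.0, 0.0, -0.0, 0.15]
4 [-0.226, -0.338, 0.001, -0.0, 0.0, -0.0, 0.15]
5 [-0.226, -0.337, 0.0, -0.0, 0.0, -0.0, 0.15]
```

Call:
{"api": "arm_command", "payload": {
  "rows": [
    [[0,0,-0.2,0,0,0,0.15],[0,0,-0.4,0,0,0,0.15],[0,0,-0.3,0,0,0,0.15],[-0.18,-0.26,0,0,0,0,0.15],[-0.24,-0.35,0,0,0,0,0.15]]
  ]
}}

```text
t: 19.92
position: [0.5196, -0.0242, 0.1127]
ee_rot: [[-0.074, 0.997, 0.004], [0.997, 0.074, -0.001], [-0.001, 0.004, -1.0]]
force: [0.4, -0.7, -0.6]
gripper_width: 0.0202
gripper_force: 58.8
```

Call:
{"api": "arm_command", "payload": {
  "rows": [
    [[-0.24,-0.35,0,0,0,0,0.15],[-0.18,-0.26,0,0,0,0,0.15],[-0.07,-0.1,0,0,0,0,0.15],[0,0,0,0,0,0,0.15],[0,0,0,0,0,0,0.15]]
  ]
}}

```text
t: 20.55
position: [0.4527, -0.0776, 0.1109]
ee_rot: [[-0.074, 0.997, 0.001], [0.997, 0.074, -0.0], [-0.0, 0.001, -1.0]]
force: [-0.5, 0.5, 0.0]
gripper_width: 0.0198
gripper_force: 58.8
```

```bash
python3 - <<'E'
from m import *
st()
im,K,Rc,o=cap('wrist'); save(im,'w8.png'); np.savez('w8.npz',im=im,K=K,Rc=Rc,o=o)
plan([((.4532,-.0779,.034),4.4)],.15)
E
```

```text
20.55 [ 0.4527 -0.0776  0.1109] yaw 4.2 w 0.0198 gf 58.8 F [-0.5  0.5  0. ]
0 [-0.002, 0.002, 0.384, 0.0, 0.0, -0.001, 0.15]
1 [-0.003, 0.003, 0.383, 0.0, 0.0, -0.001, 0.15]
```

View pics/w8.png

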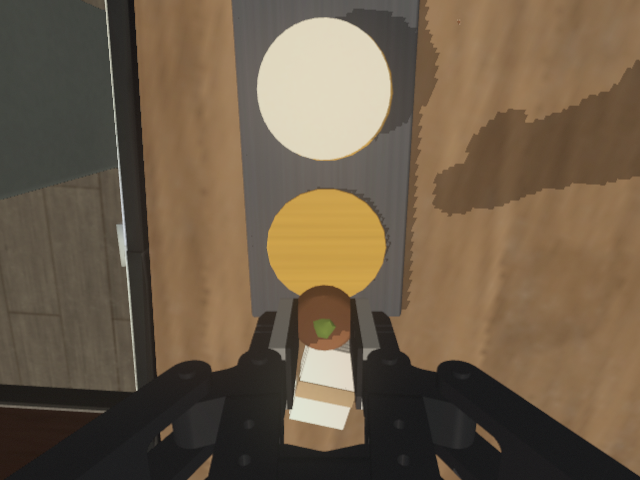

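The chocolate is held flat at (323,320). The spool covers its round, with its disc centred at (325,88).

```bash
python3 - <<'E'
from m import *
d=np.load("w8.npz"); K,Rc,o=d["K"],d["Rc"],d["o"]
for z in(.100,.103): print(ray((323,326),K,Rc,o,z).round(4),ray((323,350),K,Rc,o,z).round(4),ray((324,287),K,Rc,o,z).round(4))
s=[ray(p,K,Rc,o,.035) for p in[(257,88),(392,88),(325,17),(325,160)]]; print(np.round(s,4).tolist(), np.mean(s[:2],0)[0],np.mean(s[2:],0)[1])
run("w8.npz",[("r","(H>10)&(H<26)&(S>140)&(V>170)",.011,(255,180,395,300))])
E
```

```text
[ 0.4517 -0.0782  0.1   ] [ 0.4525 -0.0886  0.1   ] [ 0.4509 -0.062   0.1   ]
[ 0.4516 -0.0765  0.103 ] [ 0.4523 -0.0867  0.103 ] [ 0.4508 -0.0607  0.103 ]
[[0.4147, 0.0069, 0.035], [0.4773, 0.0115, 0.035], [0.444, 0.0386, 0.035], [0.4487, -0.0237, 0.035]] 0.44598188578841336 0.00745070249396616
```

Call:
{"api": "arm_command", "payload": {
  "rows": [
    [[-0.01,0.01,0.2,0,0,0,0.15],[0,0,0.3,0,0,0,0.15],[0,0,0.2,0,0,0,0.15],[0,0,0.06,0,0,0,0.15],[0,0,0,0,0,0,0.15]]
  ]
}}

```text
t: 21.22
position: [0.4534, -0.0786, 0.0345]
ee_rot: [[-0.074, 0.997, 0.0], [0.997, 0.074, 0.0], [-0.0, 0.0, -1.0]]
force: [0.5, 0.5, 0.2]
gripper_width: 0.0199
gripper_force: 58.8
```

Call:
{"api": "arm_command", "payload": {
  "rows": [
    [[0,0,0.013,0,0,0,0.15],[0,0,0,0,0,0,0.15],[0,0,0,0,0,0,0.5],[0,0,0,0,0,0,0.6],[0,0,0,0,0,0,0.6]]
  ]
}}

```text
t: 21.85
position: [0.4529, -0.0788, 0.0331]
ee_rot: [[-0.073, 0.997, 0.0], [0.997, 0.073, -0.0], [-0.0, 0.0, -1.0]]
force: [-0.2, 0.2, -0.8]
gripper_width: 0.0514
gripper_force: 0.0
```

Call:
{"api": "arm_command", "payload": {
  "rows": [
    [[0,0,-0.3,0,0,0,0.6],[0,0,-0.5,0,0,0,0.6],[0,0,-0.5,0,0,0,0.6],[-0.5,0,-0.4,0,0,0,0.6],[-0.5,0,-0.4,0,0,0,0.6]]
  ]
}}

```text
t: 22.48
position: [0.46, -0.1769, 0.2428]
ee_rot: [[-0.074, 0.997, 0.001], [0.997, 0.074, -0.001], [-0.001, 0.001, -1.0]]
force: [-0.5, -0.4, -0.7]
gripper_width: 0.0514
gripper_force: 0.0
```

Call:
{"api": "arm_command", "payload": {
  "rows": [
    [[-0.5,0.2,0,0,0,0,0.6],[-0.5,0.2,0,0,0,0,0.6],[-0.3,0.2,0,0,0,0,0.6],[0,0,0,0,0,0,0.6],[0,0,0,0,0,0,0.6]]
  ]
}}

```text
t: 23.1
position: [0.5289, -0.3008, 0.2406]
ee_rot: [[-0.073, 0.997, -0.001], [0.997, 0.073, 0.001], [0.001, -0.001, -1.0]]
force: [-0.2, 1.8, 0.1]
gripper_width: 0.0511
gripper_force: 0.0
```

```bash
python3 - <<'E'
from m import *
st()
im,K,Rc,o=cap('top'); np.savez('t9.npz',im=im,K=K,Rc=Rc,o=o)
save(cv2.resize(im[250:330,160:430],None,fx=2.9,fy=2.9,interpolation=cv2.INTER_CUBIC),"t9.png")
E
```

```text
23.1 [ 0.5289 -0.3008  0.2406] yaw 4.2 w 0.0511 gf 0.0 F [-0.2  1.8  0.1]
```

View pics/t9.png

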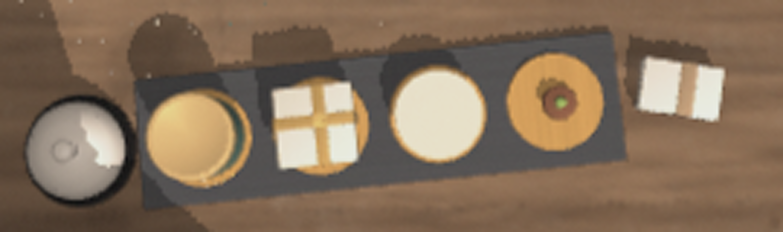

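All four stand in order, and the bell and card stack have not moved. The chocolate at (560,103) looks slightly off the centre of its round at (555,102), so I'll measure it.

```bash
python3 - <<'E'
from m import *
run("t9.npz",[("choc","(H<14)&(S>125)&(V<170)|(H>27)&(S>80)",.021,(340,270,368,300)),("rd","(H>10)&(H<26)&(S>115)&(V>140)",.011,(330,265,372,305)),("spool","(S<75)&(V>165)",.035,(292,270,330,310)),("box","((S<60)&(V>165))|((H>16)&(H<26)&(V>160)&(S>90))",.054,(252,275,284,311)),("lid","(H>10)&(H<26)&(S>60)&(V>150)",.075,(205,275,240,316))])
d=np.load("t9.npz")
print(ray((160+560/2.9,250+103/2.9),d["K"],d["Rc"],d["o"],.023))
E
```

```text
rd (array([452.3, -77.6]), array([67.2, 67.5]), 'rect', array([451.8, -77.7]), array([67.1, 66.6]), 88.6)
spool (array([444.9,   6.9]), array([59. , 60.9]), 'rect', array([444.5,   6.8]), array([60.4, 59. ]), 43.6)
box (array([437.6,  91.2]), array([60.4, 64.1]), 'rect', array([436.7,  91.6]), array([58.2, 59.7]), 89.0)
lid (array([431.2, 173.8]), array([55.5, 63.9]), 'rect', array([430.7, 174.9]), array([54.8, 62.4]), 89.7)
[ 0.45231468 -0.07894293  0.023     ]
```

```bash
python3 -c "
from workcell import arm
print(arm.finish_job())"
```

```text
the job is handed in; nothing more can be done
None
```

The job is handed in at about 23 s: from the bell to the card stack stand the cocoa tin, gift box, ribbon spool and chocolate, each measured within about 2 mm of its round's centre, with the bell and card stack not touched.

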